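# Lay out a stripped fuel-rail set for refitting

## Task

Lay out the stripped fuel system of a flat-four engine for refitting, each part next to where it goes. Lay the injectors flat on the board in front of their ports, one to a port, each in line with its port, inlet (O-ring) end towards it and about 20 mm short of it: on the black rail purple goes at the brass-spigot end and green at the red-cap end, on the silver rail yellow goes at the brass-spigot end and white at the red-cap end. Stand the brass pressure regulator upright in the middle of the round seat on top of its bracket, and do not knock or shift the two measuring cups.

Things in the scene. Friction and masses are not known exactly. Their poses are not given: they have to be found in the camera images.
- inj_purple_mid (a point): Loose fuel injector, purple band and purple plug socket, lying flat, 76 mm long. Black body block 20 wide, 20 high, 32 mm long: grip across the 20 mm sides. This point: middle of the block, 10 mm above the underside. x: along the axis towards the inlet end (steel tube, black O-ring; tip at x=+38 mm; nozzle tip at x=-38). Socket sticks out to y=+27 mm between x=+14 and +30. z up.
- inj_green_mid (a point): Loose fuel injector, green band and green plug socket, lying flat, 76 mm long. Black body block 20 wide, 20 high, 32 mm long: grip across the 20 mm sides. This point: middle of the block, 10 mm above the underside. x: along the axis towards the inlet end (steel tube, black O-ring; tip at x=+38 mm; nozzle tip at x=-38). Socket sticks out to y=+27 mm between x=+14 and +30. z up.
- inj_yellow_mid (a point): Loose fuel injector, yellow band and yellow plug socket, lying flat, 76 mm long. Black body block 20 wide, 20 high, 32 mm long: grip across the 20 mm sides. This point: middle of the block, 10 mm above the underside. x: along the axis towards the inlet end (steel tube, black O-ring; tip at x=+38 mm; nozzle tip at x=-38). Socket sticks out to y=+27 mm between x=+14 and +30. z up.
- inj_white_mid (a point): Loose fuel injector, white band and white plug socket, lying flat, 76 mm long. Black body block 20 wide, 20 high, 32 mm long: grip across the 20 mm sides. This point: middle of the block, 10 mm above the underside. x: along the axis towards the inlet end (steel tube, black O-ring; tip at x=+38 mm; nozzle tip at x=-38). Socket sticks out to y=+27 mm between x=+14 and +30. z up.
- regulator_mid (a point): Loose fuel pressure regulator standing upright: round brass can, 40 mm diameter, domed top 40 mm high, thin nipple up to 51 mm, 140 g. Straight wall to grip from the underside to 30 mm up. This point: on its axis, 18 mm above its underside. z up.
- rail_black: Black fuel rail, fixed: tube 24 mm thick lying along y, 32 mm high overall. Origin on the board under its middle. Two ports (21 mm round sockets, axis 18 mm up) open to -x at y=+50 and y=-50 mm, mouths at x=-32 mm; lying injectors go in front of these. Brass hose spigot at the +y end (to 115 mm from the middle), red cap at the -y end (93 mm). z up.
- rail_silver: Silver-grey fuel rail, fixed: tube 24 mm thick lying along y, 32 mm high overall. Origin on the board under its middle. Two ports (21 mm round sockets, axis 18 mm up) open to -x at y=+50 and y=-50 mm, mouths at x=-32 mm; lying injectors go in front of these. Brass hose spigot at the -y end (to 115 mm from the middle), red cap at the +y end (93 mm). z up.
- seat (a point): Middle of the round grey seat (45 mm, flush) on the regulator bracket, a fixed aluminium plate 116 (x) by 70 mm (y), top 12 mm above the board. This point is on the plate's top, 36 mm from its -x edge and 80 mm from its +x edge. Behind the seat: two bolt heads 3 mm high at x=+34 mm, and a cross tube and block 26 mm high from x=+53 mm on.
- cup_back_mid (a point): Clear measuring cup with a blue base standing behind the rails: 50 mm diameter, 100 mm high. Not to be disturbed. This point is on its axis, 50 mm up.
- cup_side_mid (a point): Clear measuring cup with a blue base standing at the left (+y) side: 50 mm diameter, 100 mm high. Not to be disturbed. This point is on its axis, 50 mm up.
There are look-alikes about, which are no part of the job. Of the things like the part that bears regulator_mid, leave any that is blue or turquoise; of the rest the larger one is meant.

How it is judged (in metres and radians):
At the end, for the whole second after the job is handed in: Each injector flat and still before its own port: within 15 mm sideways and 0.3 rad of its line, inlet end to the port, tip 3 to 45 mm from the mouth. Regulator upright and still on the bracket, within 10 mm of the seat's middle. Both cups within 20 mm of their start (y of inj_purple_mid in the frame of rail_black between 0.035 and 0.065 m and x of inj_purple_mid in the frame of rail_black between -0.115 and -0.073 m and angle between the x axis of each of inj_purple_mid, inj_green_mid and the x axis of rail_black, either way round below 0.3 rad and x of rail_black in the frame of inj_purple_mid above 0.03 m and angle between each of inj_purple_mid, inj_green_mid, inj_yellow_mid, inj_white_mid's own z axis and vertical below 0.2 rad and height (world z) of inj_purple_mid between 0.004 and 0.016 m and linear speed of each of inj_purple, inj_green, inj_yellow, inj_white, regulator below 0.02 m/s and y of inj_green_mid in the frame of rail_black between -0.065 and -0.035 m and x of inj_green_mid in the frame of rail_black between -0.115 and -0.073 m and x of rail_black in the frame of inj_green_mid above 0.03 m and height (world z) of inj_green_mid between 0.004 and 0.016 m and y of inj_yellow_mid in the frame of rail_silver between -0.065 and -0.035 m and x of inj_yellow_mid in the frame of rail_silver between -0.115 and -0.073 m and angle between the x axis of each of inj_yellow_mid, inj_white_mid and the x axis of rail_silver, either way round below 0.3 rad and x of rail_silver in the frame of inj_yellow_mid above 0.03 m and height (world z) of inj_yellow_mid between 0.004 and 0.016 m and y of inj_white_mid in the frame of rail_silver between 0.035 and 0.065 m and x of inj_white_mid in the frame of rail_silver between -0.115 and -0.073 m and x of rail_silver in the frame of inj_white_mid above 0.03 m and height (world z) of inj_white_mid between 0.004 and 0.016 m and horizontal distance between regulator_mid and seat below 0.01 m and height (world z) of regulator_mid between 0.025 and 0.035 m and angle between regulator_mid's own z axis and vertical below 0.12 rad and distance of each of cup_back_mid, cup_side_mid from where it was at the start of the episode below 0.02 m); the robot touches nothing.
It fails at once if a measuring cup is knocked over or shifted by more than 20 mm (distance of any of cup_back_mid, cup_side_mid from where it was at the start of the episode above 0.02 m or angle between any of cup_back_mid, cup_side_mid's own z axis and vertical above 0.35 rad).
It also fails if it takes over 118 s, if anything falls off the work surface, if the arm or the gripper's body presses on something with over 40 N, if the wrist force passes 120 N, or if a joint passes its speed limit or range.

## Robot

A 7-joint arm with a two-finger parallel gripper is mounted at the origin on the work surface. World frame = base frame: x ahead of the robot, y to its left, z up, the work surface at z = 0. Lengths are in mm, angles in degrees, forces in N, time in s.
With the tool pointing down it reaches from about 425 to 875 mm from the base axis. Payload 8.4 kg.
Tool frame: the origin (TCP) lies at the very end of the fingers, on their centre line; the grasp point (between the pads) lies 19 mm behind it; x points along the fingers, y is the direction in which the jaws open and shut, and the axes are right-handed (so a half turn about x gives the same grasp; the last joint's range is limited). The gripper opens to 85 mm and grips with 20 to 120 N. Pads are 22 mm wide; open, the fingers measure 114 mm over their backs; the gripper's body (76 mm by 85 mm) begins 54 mm behind the grasp point. The pads swing forward as they close: fully open they stand 13 mm farther back than shut.
Start: joints at [-72.777, 19.091, 2.286, 83.961, -0.768, 76.965, -3.352], TCP at [253, 598.709, 194.608] pointing down, gripper open.
Joint ranges: [-147.57, 147.57], [-21.85, 119.76], [-74.77, 79.35], [14.55, 137.4], [-85.83, 265.84], [4.83, 119.75], [-152.11, 152.11]. Speed limits (degrees/s): [127.2, 127.2, 159.86, 159.86, 180, 180, 180].

## Interface

Orientations are given as [roll, pitch, yaw] about the fixed x, y, z axes, in that order (R = Rz(yaw) Ry(pitch) Rx(roll)).
In Python, from station import robot gives the robot as it stands. The module is installed in compiled form; this text tells all that it offers.
- The arm moves only by the tool apply_moves, never from a script. Its argument "rows" is one flat list of numbers, 4 for each row, row after row: the shift along the world's x, y, z in m, then the turn about the world's z in rad. A call has 1 to 12 rows; each row is the pose to reach, as a shift and turn from the pose commanded when the call began; what a row does not reach only later rows make up. A row lasts 1/8 s, in which the tool goes at most 62.5 mm and 10.7 degrees, less where a joint would pass 70% of its speed; a pose out of reach is approached as far as the arm can. A call with a gripper value outside its range is refused whole. "jaw" is the opening, from -1 (shut) to 1 (fully open), set as the call begins (left out, the last holds). The fingers move at their own pace and stop on an object; "newtons" is the grip in N (left out, the last holds). Time passes only in rows, so rows that repeat a pose let the fingers close. It gives the time, the measured TCP pose, the force and the opening at its end, in the units of the state.
- robot.sense(): the state, without advancing time (a new reading comes with each control period).
- robot.snapshot(name): name is "side" or "top" or "wrist"; returns a dict with "color" (480x640x3 uint8, red, green, blue), "mtx" (3x3 intrinsics, pixels), "k1" (the pictures are not rectified: a ray, as slopes to the right and down, at radius r is drawn at 1 + k1 r^2 times it, then the intrinsics apply), "position" and "attitude" of the camera in the world; the wrist camera has in their place "hand_eye" (4x4, takes a point from camera to tool coordinates, whose origin is the TCP and whose axes are the tool frame's). Camera axes: x right, y up, looking along -z (the intrinsics and any distortion apply to the point x, -y, -z); pixel columns grow to the right and rows downward; lengths in mm; the calibration is good to about 2 mm. A picture is of the moment at which its call begins: read the wrist's pose just before it. There is no depth.
- robot.sign_off(): hands the job in, once; it reports no verdict.
The state is a dict: "t": time; "joint_positions": joint angles; "qvel": joint speeds; "tau": joint torques, N m; "position": TCP position; "eef_rot": TCP orientation; "wrist_force": force on the tool from outside, world axes, zero at the start; "torque": the same for the moment, N m; "finger_gap": finger opening in mm.
Only numpy, scipy, OpenCV 4.12 (cv2) and the standard library are available. Lean on these libraries where they do the work, as an engineer would, in place of code of your own. Each camera call takes 0.05 s, during which the arm holds its last target.

## Working session

There is one attempt and no reset: what is moved stays moved. The work goes in short steps, Python scripts to look and compute and a tool call to move; the robot and the scene stay as the last step left them, time stands still between calls to the robot, and variables do not carry over. Pictures are saved under pics/ and viewed, and the job is handed in when it is done.

Besides the shell and the picture viewer there is one more tool, called after "Call:" as name(argument=value, ...) on one line, values as JSON. apply_moves: Moves the arm, as the interface text tells. Its arguments: {"type":"object","properties":{"rows":{"type":"array"},"jaw":{"type":"number"},"newtons":{"type":"number"}},"required":["rows"]}

```bash
mkdir -p pics; python3 - <<'E'
from station import robot
import cv2,numpy as np,pickle
s=robot.sense();print({k:s[k] for k in('t','position','eef_rot','finger_gap','wrist_force')})
for n in("top","side","wrist"):
    d=robot.snapshot(n);pickle.dump(d,open(n+'0.pkl','wb'))
    cv2.imwrite(f'pics/{n}0.png',d['color'][:,:,::-1])
    print(n,{k:np.round(v,3).tolist() for k,v in d.items() if k!='color'})
E
```

```text
{'t': 0.0, 'position': array([252.79637794, 598.26320783, 193.72131709]), 'eef_rot': array([ -86.65821232,   89.90584236, -109.56159462]), 'finger_gap': 85.46490661764085, 'wrist_force': array([-0.30003201, -0.33181782,  0.40547663])}
top {'mtx': [[437.063, 0.0, 311.694], [0.0, 437.063, 236.955], [0.0, 0.0, 1.0]], 'k1': -0.021, 'position': [475.882, 79.252, 1056.416], 'attitude': [6.397, 0.222, -91.436]}
side {'mtx': [[562.737, 0.0, 317.619], [0.0, 562.737, 243.499], [0.0, 0.0, 1.0]], 'k1': 0.026, 'position': [-28.908, -931.801, 757.954], 'attitude': [58.581, 0.268, -30.502]}
wrist {'mtx': [[417.158, 0.0, 323.305], [0.0, 417.158, 240.063], [0.0, 0.0, 1.0]], 'k1': -0.014, 'hand_eye': [[-0.001, 0.276, -0.961, -179.64], [1.0, -0.0, -0.001, -1.002], [-0.001, -0.961, -0.276, -71.065], [0.0, 0.0, 0.0, 1.0]]}
```

View pics/top0.png

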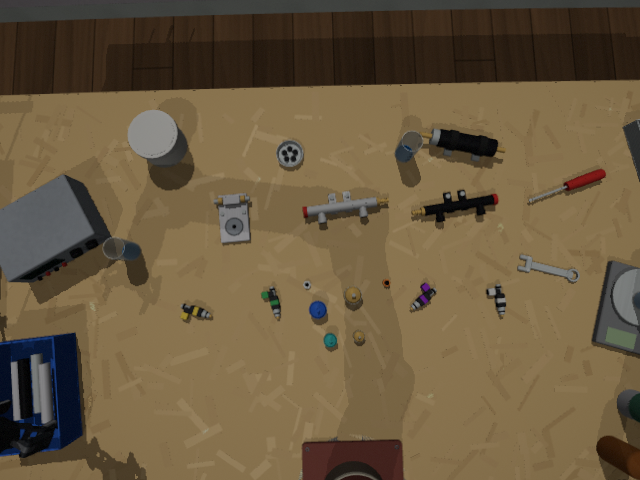

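View pics/side0.png

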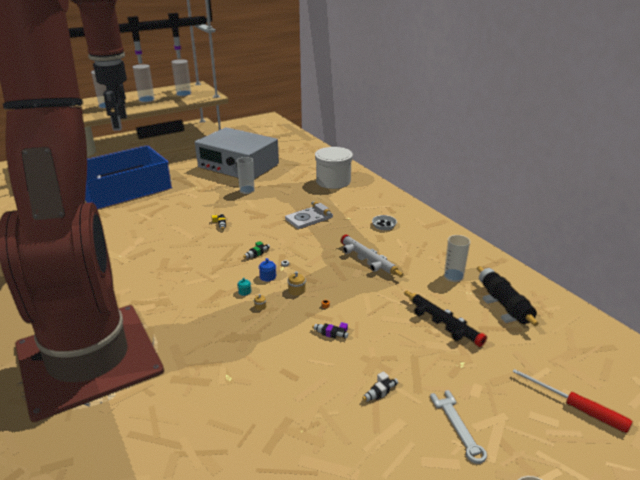

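View pics/wrist0.png

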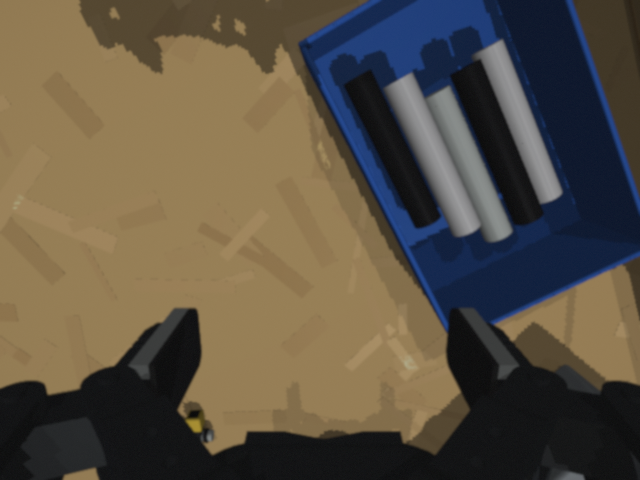

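```bash
cat > h.py <<'E'
import numpy as np,cv2,pickle
from scipy.spatial.transform import Rotation as R
def ray(d,px,pose=None):
    K=d['mtx'];px=np.atleast_2d(np.asarray(px,float))
    q=np.stack([(px[:,0]-K[0,2])/K[0,0],(px[:,1]-K[1,2])/K[1,1]],1)
    u=q.copy()
    for _ in range(20): u=q/(1+d['k1']*(u**2).sum(1,keepdims=True))
    v=np.stack([u[:,0],-u[:,1],-np.ones(len(u))],1)
    if 'hand_eye' in d:
        p,e=pose;T=R.from_euler('xyz',e,degrees=True).as_matrix();H=np.array(d['hand_eye'])
        return T@H[:3,3]+p, v@(T@H[:3,:3]).T
    return np.array(d['position']), v@R.from_euler('xyz',d['attitude'],degrees=True).as_matrix().T
def onz(d,px,z,pose=None):
    o,v=ray(d,px,pose);return o+v*((z-o[2])/v[:,2])[:,None]
E
python3 - <<'E'
import cv2,pickle
im=cv2.imread('pics/top0.png')
c=cv2.resize(im[180:350,170:330],None,fx=3.5,fy=3.5,interpolation=cv2.INTER_CUBIC);cv2.imwrite('pics/c1.png',c)
c=cv2.resize(im[180:350,290:510],None,fx=3.5,fy=3.5,interpolation=cv2.INTER_CUBIC);cv2.imwrite('pics/c2.png',c)
E
```

```text
(no output)
```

View pics/c1.png

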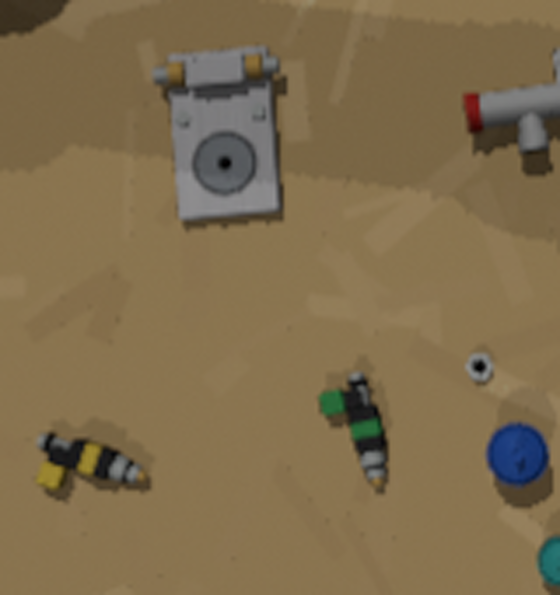

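View pics/c2.png

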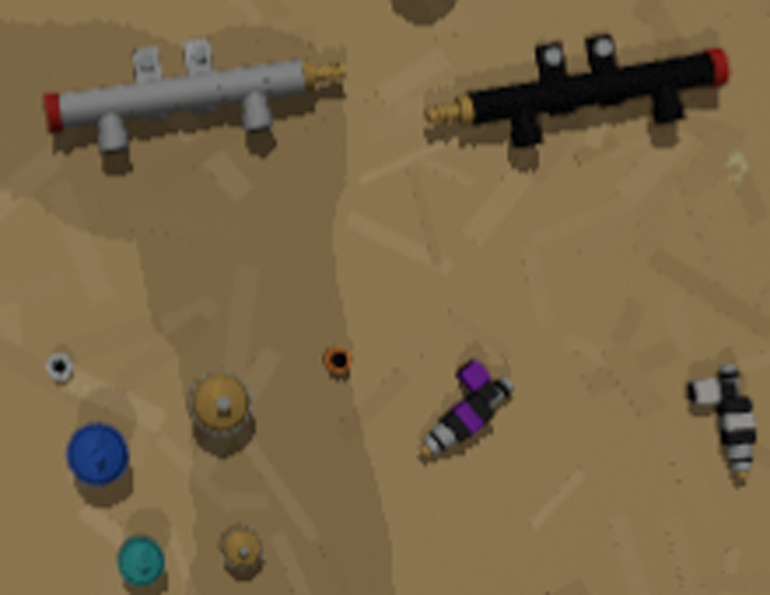

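```bash
cat > m.py <<'E'
from h import *
d=pickle.load(open('top0.pkl','rb'));s=pickle.load(open('side0.pkl','rb'))
def P(c,x,y): 
    o=(170,180) if c==1 else (290,180)
    return ((x+.5)/3.5-.5+o[0],(y+.5)/3.5-.5+o[1])
def g(l,z): return onz(d,[P(*a) for a in l],z)
for n,l in dict(yellow=[(1,45,441),(1,146,481)],green=[(1,355,377),(1,380,488)],purple=[(2,508,383),(2,424,458)],white=[(2,728,370),(2,740,481)]).items():
    a,b=g(l,10);v=a-b;print(n,((a+b)/2).round(1)[:2],'len',np.linalg.norm(v).round(1),'yaw',np.degrees(np.arctan2(v[1],v[0])).round(1))
for n,l,q in(('silver',[(2,48,112),(2,345,71)],93/208),('black',[(2,428,112),(2,727,66)],115/208)):
    a,b=g(l,19);v=a-b;o=a+(b-a)*q;yw=np.arctan2(v[1],v[0])-np.pi/2;c,s_=np.cos(yw),np.sin(yw)
    print(n,o.round(1)[:2],'len',np.linalg.norm(v).round(1),'yaw',np.degrees(yw).round(1))
    for Y in(50,-50): print('  target',Y,(o[:2]+[c*-90-s_*Y,s_*-90+c*Y]).round(1),'mouth',(o[:2]+[c*-32-s_*Y,s_*-32+c*Y]).round(1))
print('mouths px', g([(2,112,149),(2,258,128),(2,524,143),(2,669,120)],24).round(1)[:,:2].tolist())
print('seat',g([(1,224,162)],12).round(1),'reg nip',g([(2,222,404)],51).round(1),'dome',g([(2,219,402)],30).round(1))
print('blue',g([(2,98,454)],30).round(1),'cups',onz(d,[(405,155),(128,251)],3).round(1).tolist())
from station import robot
st=robot.sense();M=R.from_euler('xyz',st['eef_rot'],degrees=True).as_matrix();print(M.round(3))
E
python3 m.py
```

```text
yellow [422.7 356.9] len 74.4 yaw 67.6
green [437.6 172.2] len 76.5 yaw 11.9
purple [ 436.6 -179.5] len 77.1 yaw -50.7
white [ 428.4 -361.7] len 74.9 yaw 2.3
silver [664.4   7.1] len 206.6 yaw 6.5
  target 50 [569.4  46.6] mouth [627.   53.1]
  target -50 [580.7 -52.8] mouth [638.3 -46.2]
black [ 662.3 -277.5] len 210.4 yaw 7.4
  target 50 [ 566.6 -239.5] mouth [ 624.1 -232. ]
  target -50 [ 579.4 -338.7] mouth [ 637.  -331.2]
mouths px [[626.5, 55.7], [638.4, -44.3], [623.5, -225.5], [636.9, -326.0]]
seat [[624.6 268.1  12. ]] reg nip [[452.9 -10.7  51. ]] dome [[453.8 -10.6  30. ]]
blue [[421.6  70.8  30. ]] cups [[792.6, -156.1, 3.0], [571.1, 527.4, 3.0]]
[[-0.     0.389  0.921]
 [-0.001  0.921 -0.389]
 [-1.    -0.001  0.   ]]
```

Call:
apply_moves(rows=[0.17,-0.242,-0.045,1.58,0.17,-0.242,-0.045,1.58,0.17,-0.242,-0.045,1.58,0.17,-0.242,-0.045,1.58,0.17,-0.242,-0.045,1.58,0.17,-0.242,-0.045,1.58,0.17,-0.242,-0.045,1.58,0.17,-0.242,-0.045,1.58,0.17,-0.242,-0.045,1.58,0.17,-0.242,-0.045,1.58,0.17,-0.242,-0.045,1.58], jaw=0.2, newtons=40)

```text
t: 1.52
position: [423.0, 356.6, 149.5]
eef_rot: [176.8, 90.0, -115.7]
wrist_force: [-1.1, 0.3, 0.5]
finger_gap: 51.2
```

```bash
cat > w.py <<'E'
import sys
from h import *
from station import robot
n=sys.argv[1]
st=robot.sense();d=robot.snapshot('wrist');d['pose']=(st['position'],st['eef_rot'])
pickle.dump(d,open(n+'.pkl','wb'));cv2.imwrite(f'pics/{n}.png',d['color'][:,:,::-1])
M=R.from_euler('xyz',st['eef_rot'],degrees=True).as_matrix()
print(st['t'],st['position'].round(1),'jaw ang',np.degrees(np.arctan2(M[1,1],M[0,1])).round(2),'gap',st['finger_gap'],st['joint_positions'].round(1),st['wrist_force'].round(1), 'tilt',M[:,0].round(3))
E
python3 w.py wy
```

```text
1.525 [423.  356.6 149.5] jaw ang 157.47 gap 51.157292479390755 [-46.6   9.6   2.  101.2  -0.4  69.3 113. ] [-1.1  0.3  0.5] tilt [-0. -0. -1.]
```

View pics/wy.png

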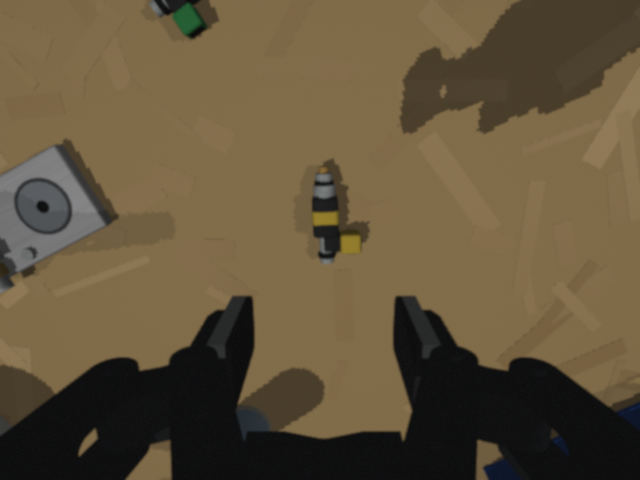

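```bash
cat > inj.py <<'E'
import sys
from h import *
n=sys.argv[1];v=list(map(float,sys.argv[2:]))
d=pickle.load(open(n+'.pkl','rb'))
a,b=onz(d,[v[:2],v[2:4]],10,d['pose']);u=a-b;L=np.linalg.norm(u);print('inlet,nozzle->mid',((a+b)/2).round(1),'len',L.round(1),'yaw',np.degrees(np.arctan2(u[1],u[0])).round(1),'grasp(-3)',((a+b)/2-3*u/L).round(1))
if len(v)>4: print('extra z12',onz(d,np.reshape(v[4:],(-1,2)),12,d['pose']).round(1).tolist())
E
python3 inj.py wy 327 263 322 166 42 207
```

```text
inlet,nozzle->mid [421.6 358.8  10. ] len 77.8 yaw 70.4 grasp(-3) [420.6 355.9  10. ]
extra z12 [[621.8, 267.3, 12.0]]
```

Call:
apply_moves(rows=[-0.0025,-0.0005,-0.06,0.03,-0.0025,-0.0005,-0.115,0.03,-0.0025,-0.0005,-0.14,0.03,-0.0025,-0.0005,-0.145,0.03,-0.0025,-0.0005,-0.145,0.03])

```text
t: 2.2
position: [420.9, 356.6, 5.4]
eef_rot: [-31.3, 90.0, 38.0]
wrist_force: [1.1, -0.5, -0.7]
finger_gap: 51.2
```

Call:
apply_moves(rows=[0,0,0,0,0,0,0,0,0,0,0,0,0,0,0,0,0,0,0,0,0,0,0,0], jaw=-1)

```text
t: 2.95
position: [420.5, 356.2, 4.6]
eef_rot: [-166.4, 90.0, -97.1]
wrist_force: [-0.5, 0.3, 0.0]
finger_gap: 0.2
```

Call:
apply_moves(rows=[0,0,0.03,0,0,0,0.08,0,0,0,0.12,0,0,0,0.12,0])

```text
t: 3.45
position: [422.1, 357.8, 128.1]
eef_rot: [-24.1, 89.6, 45.3]
wrist_force: [-0.6, -0.7, -0.5]
finger_gap: -0.3
```

```bash
python3 w.py wy2
```

```text
3.45 [422.1 357.8 128.1] jaw ang 159.33 gap -0.30860254492777817 [-46.5  10.3   1.8 103.   -0.4  66.4 114.7] [-0.6 -0.7 -0.5] tilt [ 0.004  0.004 -1.   ]
```

View pics/wy2.png

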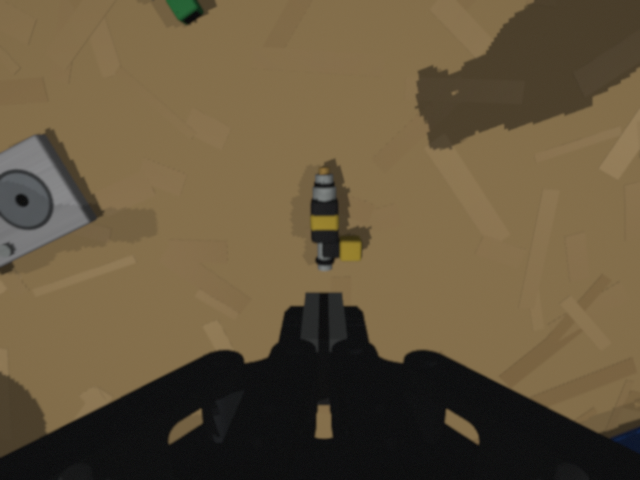

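```bash
python3 - <<'E'
from h import *
d=pickle.load(open('wy2.pkl','rb'));H=np.array(d['hand_eye']);K=d['mtx']
for p in([0,0,0],[-19,0,0],[118,0,0],[0,-25,0],[0,0,-20],[0,0,20]):
    c=np.linalg.inv(H)@np.r_[p,1.];x,y=c[0]/-c[2],-c[1]/-c[2];print(p,c[:3].round(1),K[0,0]*x+K[0,2],K[1,1]*y+K[1,2])
print(H.round(3))
E
python3 - <<'E'
import sys;sys.path.insert(0,'.')
from station import robot
import cv2
for n in('top','side'):
    d=robot.snapshot(n);cv2.imwrite(f'pics/{n}1.png',d['color'][:,:,::-1])
E
```

```text
[0, 0, 0] [  -1.1  -18.5 -192.3] 321.00916352411724 280.11418393780923
[-19, 0, 0] [  -1.   -23.7 -174.1] 320.79383944916316 296.9554248945076
[118, 0, 0] [  -1.1   14.3 -305.7] 321.77070118318295 220.55168858442815
[0, -25, 0] [ -26.1  -18.5 -192.3] 266.7825320650952 280.0982778951359
[0, 0, -20] [  -1.     0.7 -186.8] 320.9648032274009 238.39441645714047
[0, 0, 20] [  -1.1  -37.7 -197.9] 321.05103411366224 319.4924430884578
[[-1.00000e-03  2.78000e-01 -9.61000e-01 -1.79649e+02]
 [ 1.00000e+00 -0.00000e+00 -1.00000e-03  9.20000e-01]
 [-1.00000e-03 -9.61000e-01 -2.78000e-01 -7.11470e+01]
 [ 0.00000e+00  0.00000e+00  0.00000e+00  1.00000e+00]]
```

View pics/top1.png

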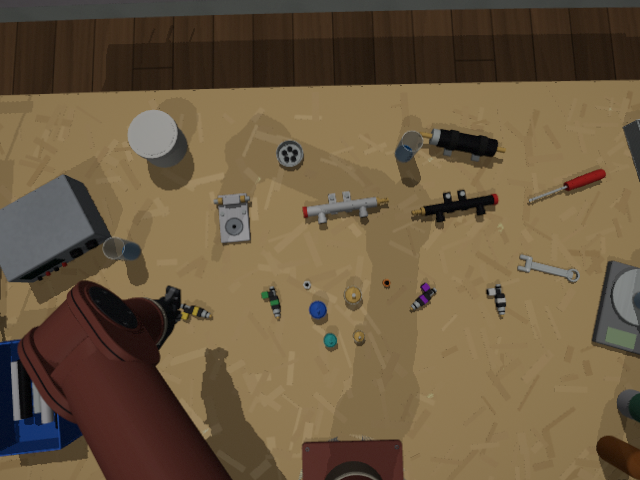

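View pics/side1.png

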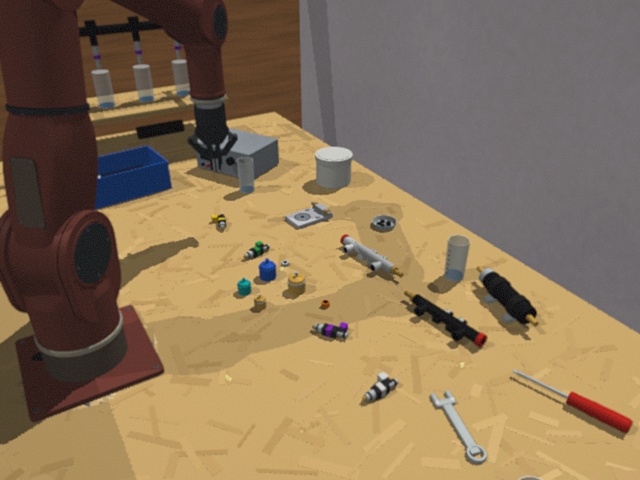

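```bash
python3 - <<'E'
from h import *
im=cv2.imread('pics/side1.png');cv2.imwrite('pics/s1c.png',cv2.resize(im[90:240,150:310],None,fx=4,fy=4,interpolation=cv2.INTER_CUBIC))
im=cv2.imread('pics/top1.png');cv2.imwrite('pics/t1c.png',cv2.resize(im[260:350,130:250],None,fx=5,fy=5,interpolation=cv2.INTER_CUBIC))
def proj(d,p):
    A=R.from_euler('xyz',d['attitude'],degrees=True).as_matrix();c=(np.array(p)-d['position'])@A;K=d['mtx']
    u=np.array([c[0],-c[1]])/-c[2];u*=1+d['k1']*(u@u);return u*K[0,0]+K[:2,2]
for n in('top','side'):
    d=pickle.load(open(n+'0.pkl','rb'))
    for z in(0,128,147,168,210): print(n,z,proj(d,[422.1,357.8,z]).round(1))
    print('start tcp',proj(d,[253,598.5,194]).round(1))
E
```

```text
top 0 [197.6 311.4]
top 128 [181.7 314.9]
top 147 [178.9 315.5]
top 168 [175.7 316.2]
top 210 [168.9 317.7]
start tcp [ 47.  408.5]
side 0 [221.6 225. ]
side 128 [217.  182.3]
side 147 [216.3 175.7]
side 168 [215.5 168.2]
side 210 [213.8 152.9]
start tcp [123.1 141.5]
```

View pics/s1c.png

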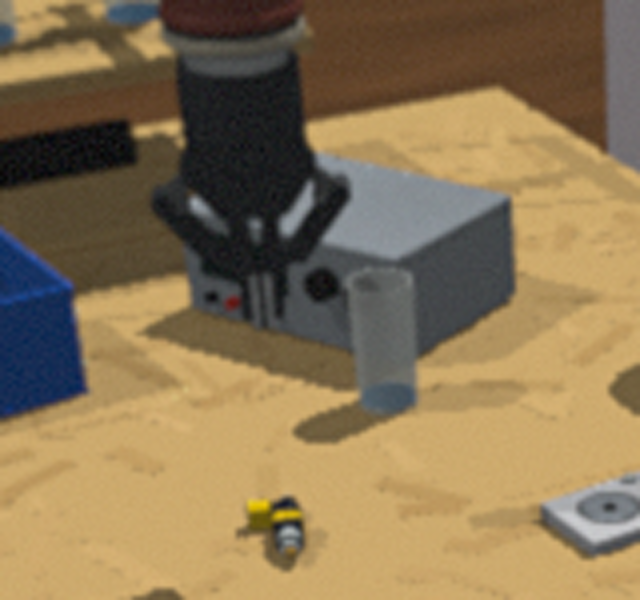

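View pics/t1c.png

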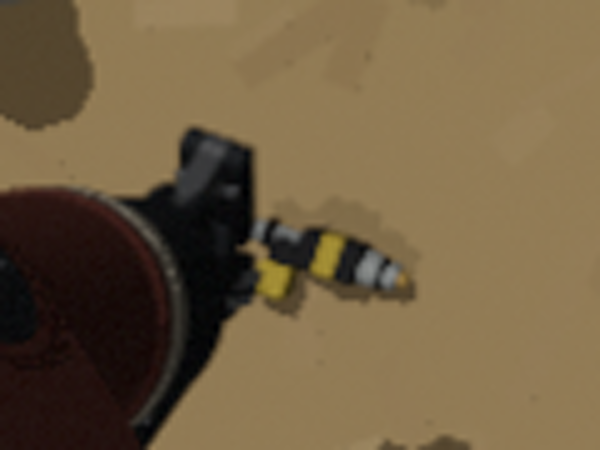

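```bash
python3 - <<'E'
from h import *
im=cv2.imread('pics/wy2.png');c=im[150:420,220:430];c=np.clip(c.astype(float)*1.8,0,255).astype(np.uint8)
cv2.imwrite('pics/wz.png',cv2.resize(c,None,fx=2.2,fy=2.2,interpolation=cv2.INTER_CUBIC))
d=pickle.load(open('wy2.pkl','rb'));H=np.array(d['hand_eye']);K=d['mtx']
for dd in(0,10,20,30,40):
  for z in(-11,11):
    c=np.linalg.inv(H)@np.r_[-dd,0,z,1.];print(dd,z,(K[1,1]*-c[1]/-c[2]+K[1,2]).round(1), 'width22->',(22*417/-c[2]).round(1))
E
```

```text
0 -11 257.5 width22-> 48.5
0 11 302.0 width22-> 47.0
10 -11 264.8 width22-> 51.1
10 11 311.5 width22-> 49.4
20 -11 273.1 width22-> 53.9
20 11 322.0 width22-> 52.1
30 -11 282.3 width22-> 57.2
30 11 333.6 width22-> 55.1
40 -11 292.6 width22-> 60.8
40 11 346.7 width22-> 58.4
```

View pics/wz.png

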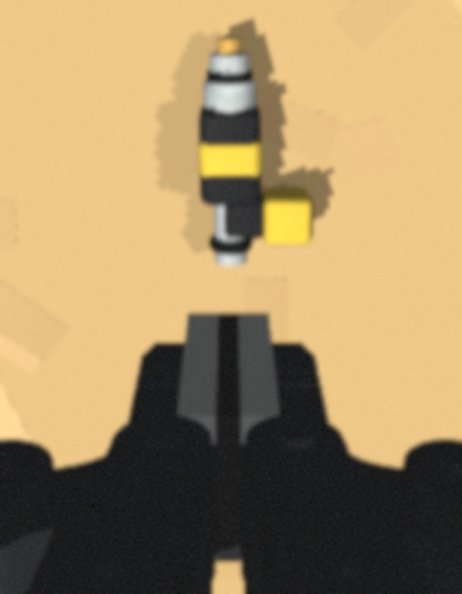

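```bash
python3 inj.py wy2 324 270 323 169 22 200; python3 - <<'E'
from h import *
# finger tip triangulation: side px vs top px
s=pickle.load(open('side0.pkl','rb'))
tip=[150+262/4,90+325/4]
for z in(130,145,150,155,160,165): print(z,onz(s,[tip],z).round(1))
E
```

```text
inlet,nozzle->mid [421.6 359.3  10. ] len 76.2 yaw 69.9 grasp(-3) [420.6 356.5  10. ]
extra z12 [[620.3, 267.0, 12.0]]
130 [[443.6 421.6 130. ]]
145 [[432.3 389.2 145. ]]
150 [[428.5 378.5 150. ]]
155 [[424.8 367.7 155. ]]
160 [[421.  356.9 160. ]]
165 [[417.3 346.1 165. ]]
```

Call:
apply_moves(rows=[-0.001,-0.001,0,0,-0.001,-0.001,0,0,-0.001,-0.001,-0.06,0,-0.001,-0.001,-0.11,0,-0.001,-0.001,-0.135,0,-0.001,-0.001,-0.14,0,-0.001,-0.001,-0.14,0], jaw=0.0)

```text
t: 4.47
position: [419.8, 355.5, -14.9]
eef_rot: [-34.8, 90.0, 34.6]
wrist_force: [0.4, 0.5, -0.2]
finger_gap: 42.5
```

```bash
python3 w.py wy3; python3 - <<'E'
from station import robot
import cv2
im=robot.snapshot('side')['color'][:,:,::-1]
cv2.imwrite('pics/s2c.png',cv2.resize(im[140:260,150:290],None,fx=5,fy=5,interpolation=cv2.INTER_CUBIC))
E
```

```text
4.475 [419.8 355.5 -14.9] jaw ang 159.34 gap 42.52311890951609 [-46.2  19.5   1.5 110.3  -0.7  50.2 115. ] [ 0.4  0.5 -0.2] tilt [ 0.  0. -1.]
```

View pics/wy3.png

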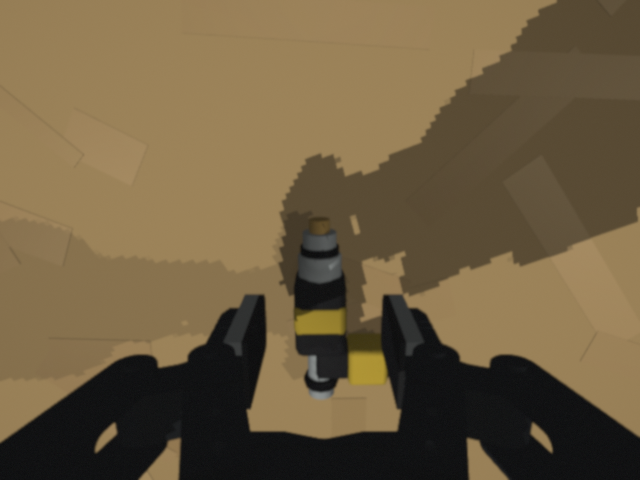

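View pics/s2c.png

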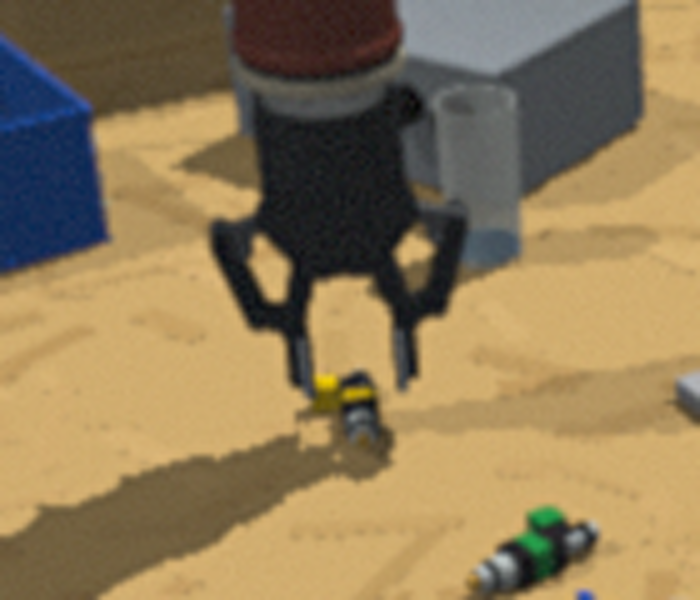

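Call:
apply_moves(rows=[0,0,-0.007,0,0,0,-0.013,0,0,0,-0.013,0])

```text
t: 4.95
position: [419.2, 354.8, -28.9]
eef_rot: [159.8, 89.9, -130.8]
wrist_force: [0.5, -0.8, -0.2]
finger_gap: 42.6
```

Call:
apply_moves(rows=[0,0,0,0,0,0,0,0,0,0,0,0,0,0,0,0,0,0,0,0], jaw=-1)

```text
t: 5.58
position: [419.7, 355.4, -28.1]
eef_rot: [-30.5, 90.0, 38.8]
wrist_force: [0.4, 0.8, 4.3]
finger_gap: 18.9
```

```bash
python3 w.py wy4; python3 - <<'E'
from station import robot
import cv2
im=robot.snapshot('side')['color'][:,:,::-1]
cv2.imwrite('pics/s3c.png',cv2.resize(im[140:260,150:290],None,fx=5,fy=5,interpolation=cv2.INTER_CUBIC))
E
```

```text
5.575 [419.7 355.4 -28.1] jaw ang 159.34 gap 18.94660434521417 [-46.2  20.6   1.5 110.7  -0.7  48.7 115. ] [0.4 0.8 4.3] tilt [ 0.  0. -1.]
```

View pics/wy4.png

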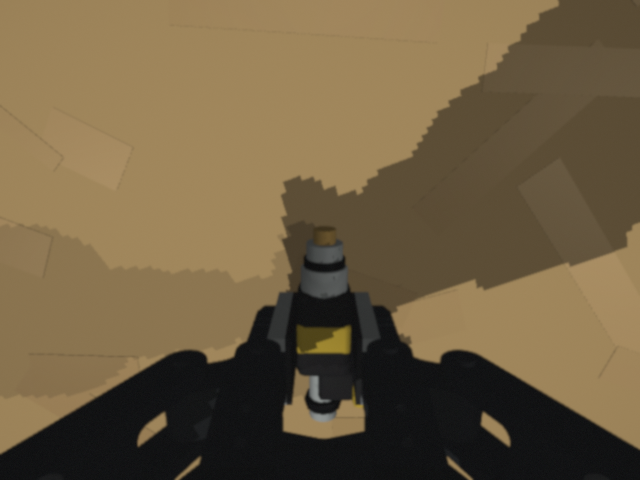

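View pics/s3c.png

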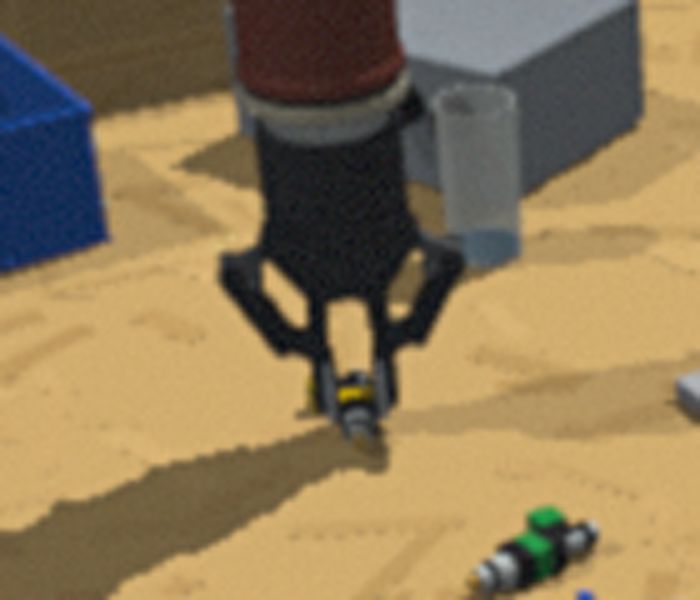

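Call:
apply_moves(rows=[0,0,0.03,0,0,0,0.08,0,0.158,-0.407,0.1,-1.096,0.158,-0.407,0.1,-1.096,0.158,-0.407,0.1,-1.096,0.158,-0.407,0.1,-1.096,0.158,-0.407,0.1,-1.096,0.158,-0.407,0.1,-1.096,0.158,-0.407,0.1,-1.096,0.158,-0.407,0.1,-1.096,0.158,-0.407,0.1,-1.096,0.158,-0.407,0.1,-1.096])

```text
t: 7.18
position: [577.0, -50.0, 71.2]
eef_rot: [135.7, 89.9, 142.4]
wrist_force: [0.5, -0.1, -1.0]
finger_gap: 18.7
```

```bash
python3 w.py wy5
```

```text
7.175 [577.  -50.   71.2] jaw ang 96.67 gap 18.71359560657604 [-20.2  17.3  24.6 103.4  -8.2  61.  104.1] [ 0.5 -0.1 -1. ] tilt [-0.001  0.001 -1.   ]
```

View pics/wy5.png

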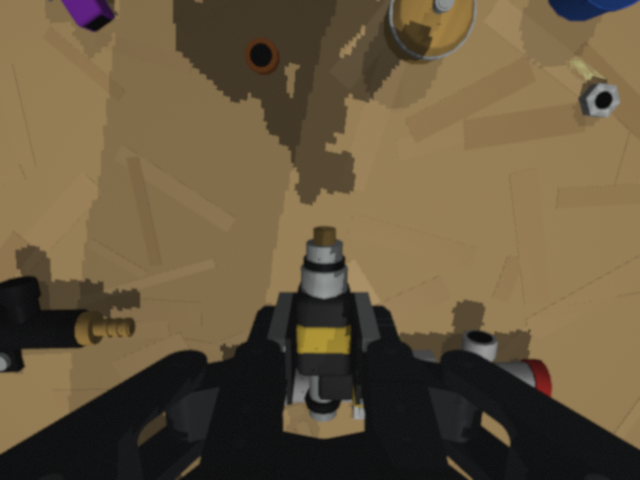

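```bash
python3 - <<'E'
from h import *
d=pickle.load(open('wy5.pkl','rb'))
print('silver+50 mouth',onz(d,[(481,341)],18,d['pose']).round(1),'cap',onz(d,[(538,380)],19,d['pose']).round(1))
print('black spigot tip,base',onz(d,[(134,327),(80,329)],19,d['pose']).round(1),'black port+50',onz(d,[(22,295)],24,d['pose']).round(1))
print('reg rim',onz(d,[(433,15)],38,d['pose']).round(1))
E
```

```text
silver+50 mouth [[626.5  55.2  18. ]] cap [[649.5  97.8  19. ]]
black spigot tip,base [[ 641.3 -160.1   19. ]
 [ 646.7 -193.5   19. ]] black port+50 [[ 625.2 -224.1   24. ]]
reg rim [[453.6 -13.6  38. ]]
```

Call:
apply_moves(rows=[0,-0.001,-0.05,0,0,-0.001,-0.088,0,0,-0.001,-0.098,0,0,-0.001,-0.099,0,0,-0.001,-0.099,0])

```text
t: 7.85
position: [578.4, -52.4, -26.3]
eef_rot: [-1.6, 89.9, 5.0]
wrist_force: [0.3, -0.3, -0.4]
finger_gap: 18.8
```

Call:
apply_moves(rows=[0,0,0,0,0,0,0,0,0,0,0,0], jaw=-0.1)

```text
t: 8.22
position: [577.7, -52.8, -27.1]
eef_rot: [-5.2, 90.0, 1.4]
wrist_force: [0.5, -0.2, 0.6]
finger_gap: 38.5
```

Call:
apply_moves(rows=[0,0,0.03,0,0,0,0.08,0,0,0,0.12,0,0,0,0.12,0])

```text
t: 8.72
position: [579.8, -53.0, 96.1]
eef_rot: [-1.0, 89.7, 5.5]
wrist_force: [-0.1, 1.2, -0.4]
finger_gap: 38.5
```

```bash
python3 w.py wy6
```

```text
8.725 [579.8 -53.   96.1] jaw ang 96.53 gap 38.506994752383974 [-20.6  15.9  25.4 102.   -7.6  63.4 103.8] [-0.1  1.2 -0.4] tilt [ 0.006  0.001 -1.   ]
```

View pics/wy6.png

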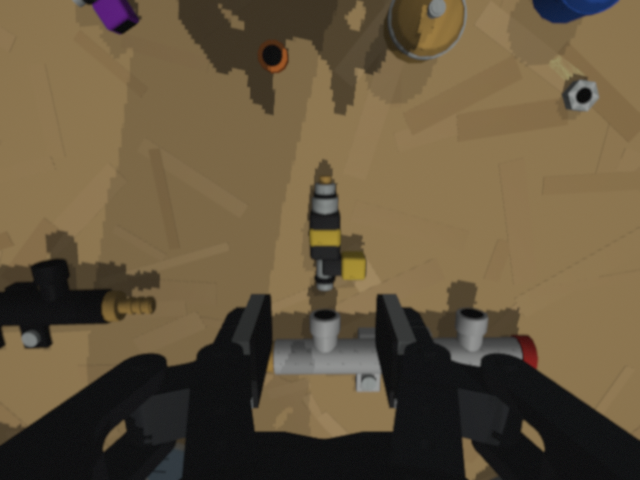

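Call:
apply_moves(rows=[-0.144,0.224,0.04,0.094,-0.144,0.224,0.04,0.094,-0.144,0.224,0.04,0.094,-0.144,0.224,0.04,0.094,-0.144,0.224,0.04,0.094,-0.144,0.224,0.04,0.094,-0.144,0.224,0.04,0.094], jaw=0.0)

```text
t: 9.65
position: [433.6, 169.9, 131.8]
eef_rot: [-145.5, 89.9, -133.7]
wrist_force: [-0.9, -0.2, 0.0]
finger_gap: 42.4
```

```bash
python3 w.py wg1
```

```text
9.65 [433.6 169.9 131.8] jaw ang 101.85 gap 42.436099621407145 [-4.010e+01 -2.000e-01  1.330e+01  1.139e+02  1.000e-01  6.630e+01
  7.500e+01] [-0.9 -0.2  0. ] tilt [-0.001 -0.001 -1.   ]
```

View pics/wg1.png

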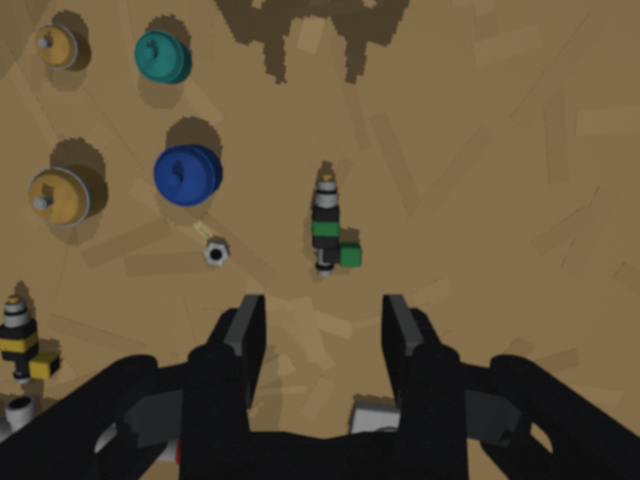

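```bash
python3 inj.py wg1 325 276 327 175
```

```text
inlet,nozzle->mid [438.3 172.9  10. ] len 77.6 yaw 10.9 grasp(-3) [435.4 172.4  10. ]
```

Call:
apply_moves(rows=[0.0015,0.002,-0.055,-0.01,0.0015,0.002,-0.11,-0.01,0.0015,0.002,-0.145,-0.01,0.0015,0.002,-0.158,-0.01,0.0015,0.002,-0.16,-0.01,0.0015,0.002,-0.16,-0.01])

```text
t: 10.45
position: [436.1, 173.4, -26.3]
eef_rot: [16.4, 89.9, 27.7]
wrist_force: [-0.2, 0.9, 0.0]
finger_gap: 42.7
```

Call:
apply_moves(rows=[0,0,0,0,0,0,0,0,0,0,0,0,0,0,0,0], jaw=-1)

```text
t: 10.95
position: [436.0, 173.7, -26.1]
eef_rot: [20.7, 89.9, 32.0]
wrist_force: [-0.1, -1.2, 6.5]
finger_gap: 18.8
```

```bash
python3 w.py wg2
```

```text
10.95 [436.  173.7 -26.1] jaw ang 101.35 gap 18.81491172382608 [-39.2  12.4  13.1 122.1  -3.9  45.8  77.7] [-0.1 -1.2  6.5] tilt [ 0.002  0.001 -1.   ]
```

View pics/wg2.png

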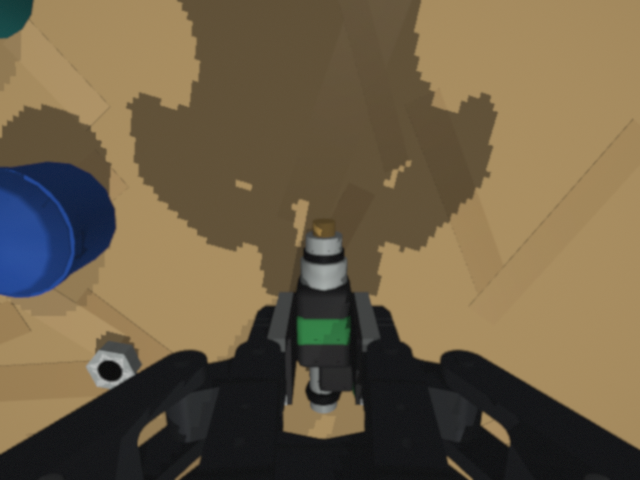

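Call:
apply_moves(rows=[0,0,0.03,0,0,0,0.08,0,0.1405,-0.5065,0.1,-0.073,0.1405,-0.5065,0.1,-0.073,0.1405,-0.5065,0.1,-0.073,0.1405,-0.5065,0.1,-0.073,0.1405,-0.5065,0.1,-0.073,0.1405,-0.5065,0.1,-0.073,0.1405,-0.5065,0.1,-0.073,0.1405,-0.5065,0.1,-0.073,0.1405,-0.5065,0.1,-0.073,0.1405,-0.5065,0.1,-0.073])

```text
t: 12.5
position: [575.0, -336.0, 72.9]
eef_rot: [-95.6, 89.9, -88.6]
wrist_force: [-0.1, 0.6, -1.6]
finger_gap: 18.5
```

Call:
apply_moves(rows=[0,0,0,0,0,0,0,0])

```text
t: 12.75
position: [575.9, -331.5, 72.8]
eef_rot: [61.4, 89.9, 68.7]
wrist_force: [1.0, 0.4, -0.1]
finger_gap: 19.0
```

```bash
python3 w.py wg3
```

```text
12.75 [ 575.9 -331.5   72.8] jaw ang 97.28 gap 18.960059530306186 [  2.   28.3  32.5  91.1 -16.3  65.4 135.6] [ 1.   0.4 -0.1] tilt [ 0.     0.001 -1.   ]
```

View pics/wg3.png

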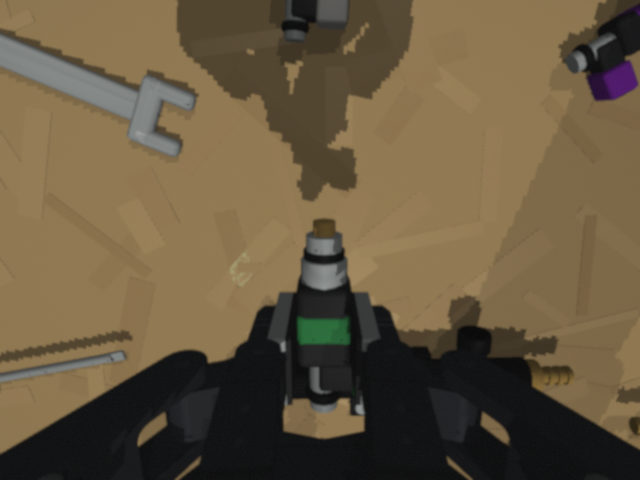

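```bash
python3 - <<'E'
from h import *
d=pickle.load(open('wg3.pkl','rb'))
print(onz(d,[(475,336),(473,330)],18,d['pose']).round(1),'spigot tip',onz(d,[(571,376)],19,d['pose']).round(1))
E
```

```text
[[ 622.1 -229.5   18. ]
 [ 618.2 -231.7   18. ]] spigot tip [[ 642.3 -161.1   19. ]]
```

Call:
apply_moves(rows=[-0.001,-0.002,-0.05,0,-0.001,-0.002,-0.088,0,-0.001,-0.002,-0.097,0,-0.001,-0.002,-0.0985,0,-0.001,-0.002,-0.0985,0])

```text
t: 13.42
position: [575.4, -335.3, -24.6]
eef_rot: [-30.1, 89.9, -22.9]
wrist_force: [-0.9, -0.5, 0.2]
finger_gap: 18.5
```

Call:
apply_moves(rows=[0,0,0,0,0,0,0,0,0,0,0,0], jaw=-0.1)

```text
t: 13.8
position: [574.7, -335.3, -25.7]
eef_rot: [-31.6, 90.0, -24.5]
wrist_force: [0.9, -0.3, 0.4]
finger_gap: 38.2
```

Call:
apply_moves(rows=[0,0,0.03,0,0,0,0.08,0,0,0,0.13,0,0,0,0.13,0])

```text
t: 14.3
position: [576.7, -337.1, 108.9]
eef_rot: [-31.1, 89.6, -23.9]
wrist_force: [-0.0, 0.1, -0.1]
finger_gap: 38.3
```

```bash
python3 w.py wg4
```

```text
14.3 [ 576.7 -337.1  108.9] jaw ang 97.15 gap 38.34064727285409 [  1.7  26.6  33.5  89.  -15.4  68.6 135.2] [-0.   0.1 -0.1] tilt [ 0.007 -0.003 -1.   ]
```

View pics/wg4.png

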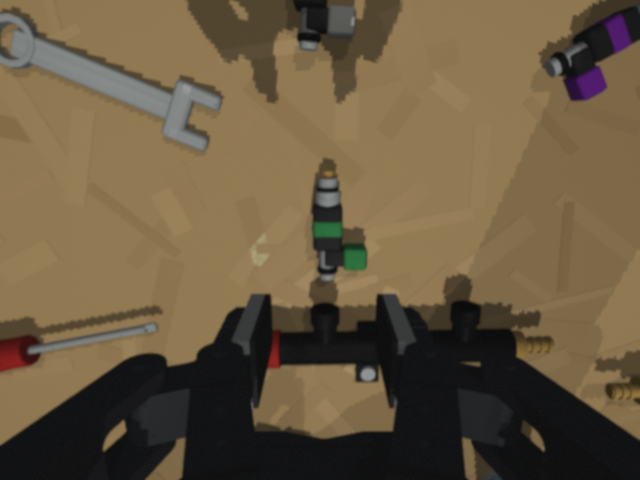

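Call:
apply_moves(rows=[-0.15,-0.026,0.025,-0.085,-0.15,-0.026,0.025,-0.085,-0.15,-0.026,0.025,-0.085,-0.15,-0.026,0.025,-0.085,-0.15,-0.026,0.025,-0.085], jaw=0.0)

```text
t: 14.98
position: [425.2, -360.4, 128.4]
eef_rot: [127.5, 90.0, 129.8]
wrist_force: [0.4, 0.6, 0.2]
finger_gap: 42.8
```

```bash
python3 w.py ww1
```

```text
14.975 [ 425.2 -360.4  128.4] jaw ang 92.36 gap 42.80037389333217 [  2.   12.5  38.8 103.5  -8.5  66.9 135.8] [0.4 0.6 0.2] tilt [-0.001  0.001 -1.   ]
```

View pics/ww1.png

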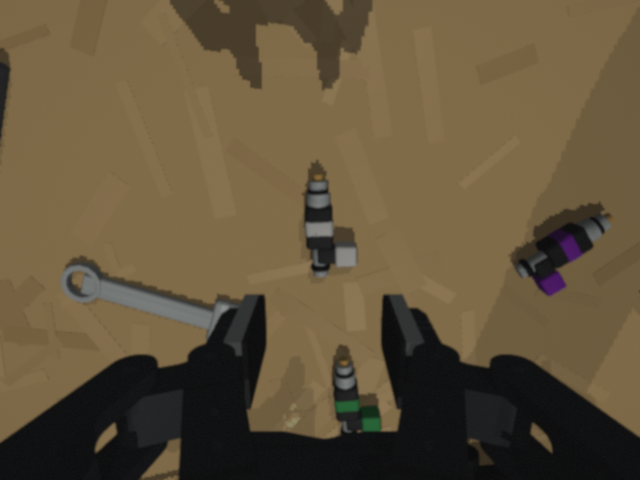

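```bash
python3 inj.py ww1 321 276 317 174; python3 inj.py ww1 521 268 608 216
```

```text
inlet,nozzle->mid [ 429.4 -363.4   10. ] len 77.4 yaw 4.4 grasp(-3) [ 426.4 -363.6   10. ]
inlet,nozzle->mid [ 433.8 -179.8   10. ] len 71.9 yaw -53.3 grasp(-3) [ 432.  -177.3   10. ]
```

Call:
apply_moves(rows=[0.0015,-0.003,-0.055,0.025,0.0015,-0.003,-0.11,0.025,0.0015,-0.003,-0.143,0.025,0.0015,-0.003,-0.152,0.025,0.0015,-0.003,-0.153,0.025,0.0015,-0.003,-0.153,0.025])

```text
t: 15.78
position: [427.1, -364.9, -22.6]
eef_rot: [-35.2, 89.9, -31.4]
wrist_force: [-0.6, -0.3, -0.0]
finger_gap: 43.0
```

Call:
apply_moves(rows=[0,0,0,0,0,0,0,0,0,0,0,0,0,0,0,0], jaw=-1)

```text
t: 16.27
position: [426.9, -364.7, -22.6]
eef_rot: [-19.8, 89.9, -16.0]
wrist_force: [-1.0, 1.0, 6.0]
finger_gap: 18.0
```

```bash
python3 w.py ww2
```

```text
16.275 [ 426.9 -364.7  -22.6] jaw ang 93.74 gap 18.047288718492815 [  7.1  24.3  34.8 110.4 -17.8  50.5 144.6] [-1.  1.  6.] tilt [ 0.002 -0.001 -1.   ]
```

View pics/ww2.png

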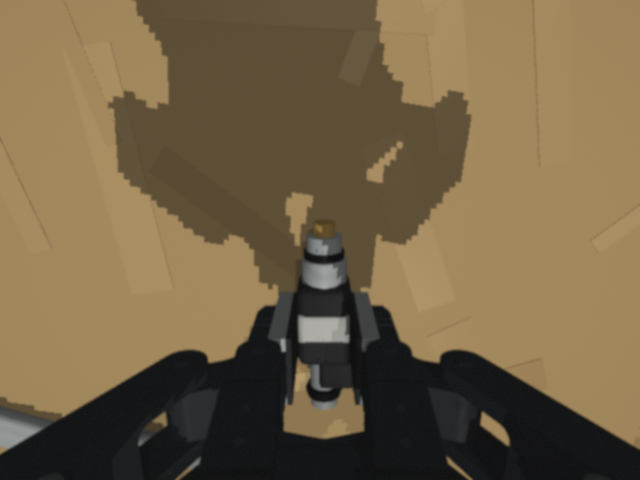

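Call:
apply_moves(rows=[0,0,0.03,0,0,0,0.08,0,0.139,0.4135,0.1,0.048,0.139,0.4135,0.1,0.048,0.139,0.4135,0.1,0.048,0.139,0.4135,0.1,0.048,0.139,0.4135,0.1,0.048,0.139,0.4135,0.1,0.048,0.139,0.4135,0.1,0.048,0.139,0.4135,0.1,0.048,0.139,0.4135,0.1,0.048,0.139,0.4135,0.1,0.048])

```text
t: 17.82
position: [564.8, 47.4, 76.3]
eef_rot: [-67.9, 90.0, -61.5]
wrist_force: [0.0, 0.1, 0.4]
finger_gap: 18.4
```

Call:
apply_moves(rows=[0,0,0,0])

```text
t: 17.95
position: [564.9, 47.8, 76.3]
eef_rot: [-26.1, 90.0, -19.7]
wrist_force: [0.4, -0.2, 0.1]
finger_gap: 18.6
```

```bash
python3 w.py ww3
```

```text
17.95 [564.9  47.8  76.3] jaw ang 96.36 gap 18.594778554047714 [-30.3  15.5  24.4 104.9  -7.2  61.1  93.2] [ 0.4 -0.2  0.1] tilt [ 0. -0. -1.]
```

View pics/ww3.png

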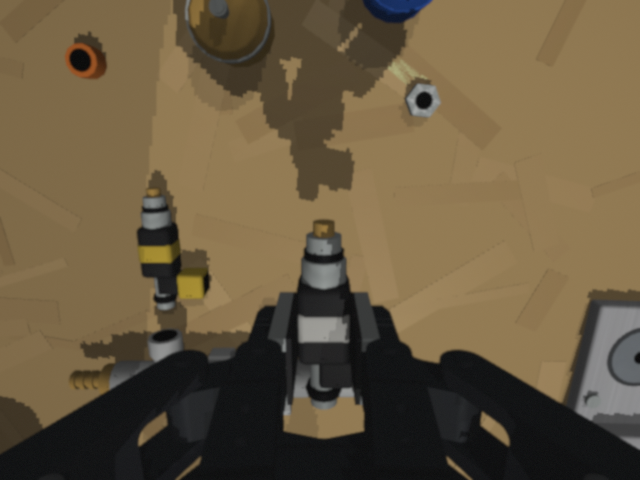

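Call:
apply_moves(rows=[0.001,0.001,-0.05,0,0.001,0.001,-0.088,0,0.001,0.001,-0.097,0,0.001,0.001,-0.0985,0,0.001,0.001,-0.0985,0])

```text
t: 18.62
position: [566.9, 50.1, -21.3]
eef_rot: [4.5, 89.9, 11.0]
wrist_force: [-1.2, 0.6, 0.0]
finger_gap: 18.5
```

Call:
apply_moves(rows=[0,0,0,0,0,0,0,0,0,0,0,0], jaw=-0.1)

```text
t: 19.0
position: [566.1, 50.3, -22.1]
eef_rot: [4.6, 90.0, 11.0]
wrist_force: [0.8, 0.5, 0.0]
finger_gap: 38.1
```

Call:
apply_moves(rows=[0,0,0.03,0,0,0,0.08,0,0,0,0.13,0,0,0,0.13,0])

```text
t: 19.5
position: [568.8, 50.5, 111.8]
eef_rot: [9.5, 89.6, 16.0]
wrist_force: [0.0, -0.1, -0.3]
finger_gap: 38.4
```

```bash
python3 w.py ww4
```

```text
19.5 [568.8  50.5 111.8] jaw ang 96.47 gap 38.4455942725189 [-31.2  13.5  25.1 102.7  -6.4  64.7  92.5] [ 0.  -0.1 -0.3] tilt [ 0.007  0.002 -1.   ]
```

View pics/ww4.png

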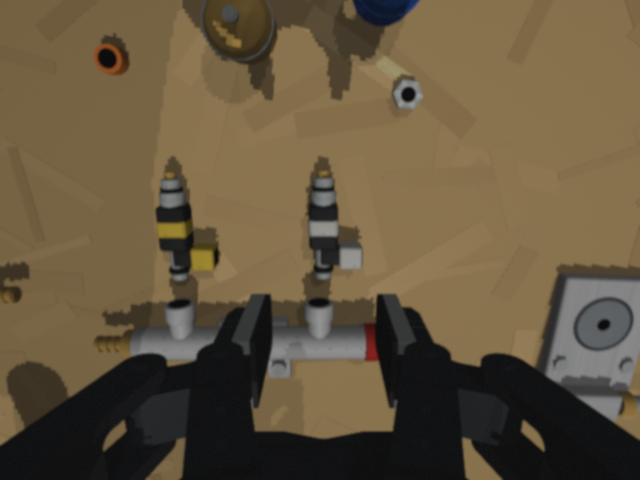

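Call:
apply_moves(rows=[-0.133,-0.2275,0.02,-0.998,-0.133,-0.2275,0.02,-0.998,-0.133,-0.2275,0.02,-0.998,-0.133,-0.2275,0.02,-0.998,-0.133,-0.2275,0.02,-0.998,-0.133,-0.2275,0.02,-0.998,-0.133,-0.2275,0.02,-0.998,-0.133,-0.2275,0.02,-0.998], jaw=0.0)

```text
t: 20.55
position: [432.7, -176.9, 126.9]
eef_rot: [-124.5, 89.9, -175.1]
wrist_force: [-0.4, 0.2, 0.3]
finger_gap: 42.9
```

```bash
python3 w.py wp1; python3 - <<'E'
from h import *
d=pickle.load(open('ww4.pkl','rb'));print('seat',onz(d,[(604,324)],12,d['pose']).round(1),'reg dome',onz(d,[(238,24)],30,d['pose']).round(1),'nip',onz(d,[(230,14)],51,d['pose']).round(1))
E
```

```text
20.55 [ 432.7 -176.9  126.9] jaw ang 39.42 gap 42.941668711108456 [-21.5  -0.9  38.5 115.    0.7  65.8  56.2] [-0.4  0.2  0.3] tilt [-0.001 -0.    -1.   ]
seat [[619.9 267.9  12. ]] reg dome [[451.5 -11.5  30. ]] nip [[450.9 -11.7  51. ]]
```

View pics/wp1.png

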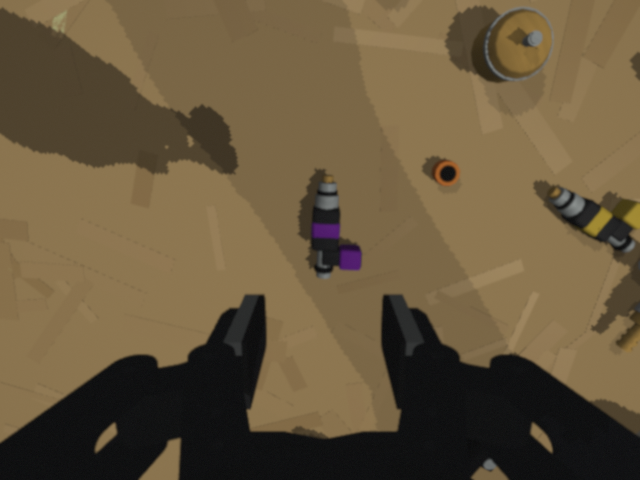

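```bash
python3 inj.py wp1 324 278 328 177
```

```text
inlet,nozzle->mid [ 437.2 -181.2   10. ] len 76.5 yaw -52.6 grasp(-3) [ 435.4 -178.8   10. ]
```

Call:
apply_moves(rows=[0.0025,-0.0015,-0.055,-0.03,0.0025,-0.0015,-0.11,-0.03,0.0025,-0.0015,-0.14,-0.03,0.0025,-0.0015,-0.15,-0.03,0.0025,-0.0015,-0.151,-0.03,0.0025,-0.0015,-0.151,-0.03])

```text
t: 21.35
position: [436.6, -178.9, -22.2]
eef_rot: [49.4, 89.9, -3.0]
wrist_force: [0.6, 1.4, -0.1]
finger_gap: 42.7
```

Call:
apply_moves(rows=[0,0,0,0,0,0,0,0,0,0,0,0,0,0,0,0], jaw=-1)

```text
t: 21.85
position: [436.4, -178.8, -22.3]
eef_rot: [63.6, 89.9, 11.2]
wrist_force: [-1.9, 0.5, 7.6]
finger_gap: 18.1
```

```bash
python3 w.py wp2
```

```text
21.85 [ 436.4 -178.8  -22.3] jaw ang 37.59 gap 18.132475664718267 [-17.6  14.3  38.3 122.6 -12.3  46.6  65.9] [-1.9  0.5  7.6] tilt [ 0.002  0.    -1.   ]
```

View pics/wp2.png

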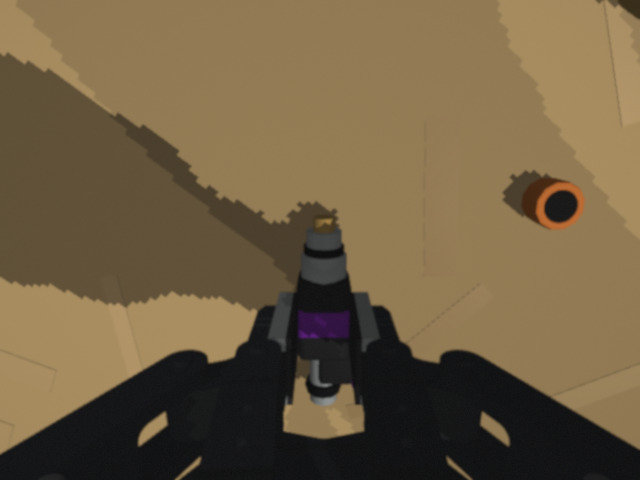

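Call:
apply_moves(rows=[0,0,0.03,0,0,0,0.08,0,0.126,-0.056,0.1,1.04,0.126,-0.056,0.1,1.04,0.126,-0.056,0.1,1.04,0.126,-0.056,0.1,1.04,0.126,-0.056,0.1,1.04,0.126,-0.056,0.1,1.04,0.126,-0.056,0.1,1.04,0.126,-0.056,0.1,1.04,0.126,-0.056,0.1,1.04])

```text
t: 23.28
position: [561.5, -234.7, 76.7]
eef_rot: [-39.9, 90.0, -32.8]
wrist_force: [-0.6, 0.3, -0.5]
finger_gap: 18.5
```

```bash
python3 w.py wp3
```

```text
23.275 [ 561.5 -234.7   76.7] jaw ang 97.09 gap 18.5121511280828 [ -6.6  21.2  31.1  99.3 -12.1  62.9 125.4] [-0.6  0.3 -0.5] tilt [ 0. -0. -1.]
```

View pics/wp3.png

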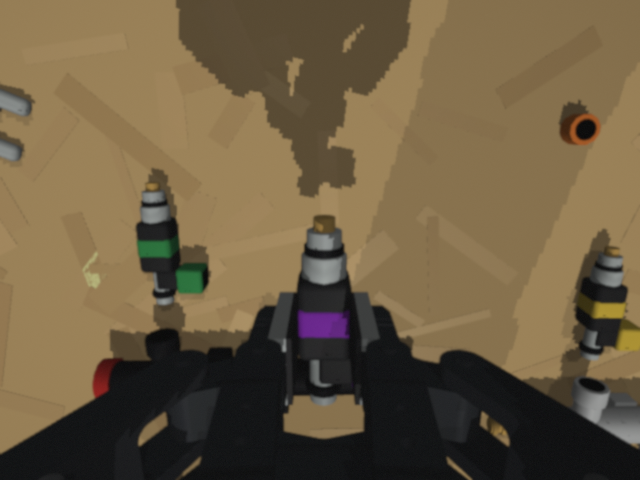

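Call:
apply_moves(rows=[0.002,0,-0.05,0,0.002,0,-0.088,0,0.002,0,-0.097,0,0.002,0,-0.0985,0,0.002,0,-0.0985,0])

```text
t: 23.95
position: [564.3, -235.2, -20.8]
eef_rot: [-28.1, 89.9, -21.0]
wrist_force: [0.0, 0.2, -0.9]
finger_gap: 18.3
```

Call:
apply_moves(rows=[0,0,0,0,0,0,0,0,0,0,0,0], jaw=-0.1)

```text
t: 24.32
position: [563.7, -234.8, -21.6]
eef_rot: [-23.4, 90.0, -16.2]
wrist_force: [-0.6, 0.3, 0.5]
finger_gap: 38.5
```

Call:
apply_moves(rows=[0,0,0.03,0,0,0,0.08,0,0,0,0.13,0,0,0,0.13,0])

```text
t: 24.82
position: [566.0, -236.0, 112.5]
eef_rot: [-19.9, 89.6, -12.8]
wrist_force: [0.8, 0.6, -0.7]
finger_gap: 38.6
```

```bash
python3 w.py wp4
```

```text
24.825 [ 566.  -236.   112.5] jaw ang 97.16 gap 38.64350041798186 [ -7.3  19.4  31.9  97.  -11.1  66.4 124.7] [ 0.8  0.6 -0.7] tilt [ 0.007 -0.002 -1.   ]
```

View pics/wp4.png

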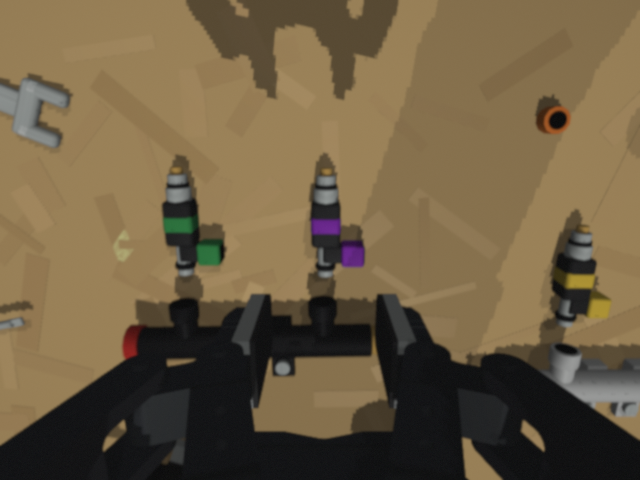

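Call:
apply_moves(rows=[-0.112,0.224,0.02,-0.12,-0.112,0.224,0.02,-0.12,-0.112,0.224,0.02,-0.12,-0.112,0.224,0.02,-0.12,-0.112,0.224,0.02,-0.12,-0.112,0.224,0.02,-0.12,-0.112,0.224,0.02,-0.12], jaw=0.55)

```text
t: 25.75
position: [451.6, -12.0, 127.6]
eef_rot: [-143.1, 89.9, -142.9]
wrist_force: [0.9, -0.1, -0.0]
finger_gap: 66.4
```

```bash
python3 w.py wr1
```

```text
25.75 [451.6 -12.  127.6] jaw ang 90.19 gap 66.39090192742725 [-29.4  -2.4  24.9 116.4   1.2  65.9  85.2] [ 0.9 -0.1 -0. ] tilt [-0.001 -0.001 -1.   ]
```

View pics/wr1.png

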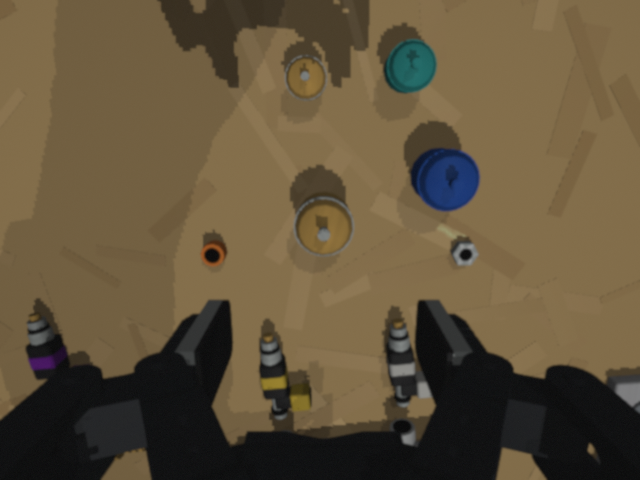

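```bash
python3 - <<'E'
from h import *
d=pickle.load(open('wr1.pkl','rb'));print('rim',onz(d,[(323.5,226)],30,d['pose']).round(1),'nip',onz(d,[(323,236)],51,d['pose']).round(1))
E
```

```text
rim [[449.8 -12.1  30. ]] nip [[451.1 -12.4  51. ]]
```

Call:
apply_moves(rows=[0,0,-0.055,0,0,0,-0.105,0,0,0,-0.135,0,0,0,-0.145,0,0,0,-0.147,0,0,0,-0.147,0])

```text
t: 26.55
position: [452.5, -10.9, -17.9]
eef_rot: [9.1, 89.9, 9.3]
wrist_force: [0.4, -0.7, 0.3]
finger_gap: 66.1
```

Call:
apply_moves(rows=[0,0,0,0,0,0,0,0,0,0,0,0,0,0,0,0], jaw=-1)

```text
t: 27.05
position: [452.3, -10.6, -17.7]
eef_rot: [23.6, 89.9, 23.9]
wrist_force: [-2.9, -0.7, 10.9]
finger_gap: 37.8
```

```bash
python3 w.py wr2; python3 - <<'E'
from station import robot
import cv2
im=robot.snapshot('side')['color'][:,:,::-1]
cv2.imwrite('pics/s4c.png',cv2.resize(im[190:330,220:360],None,fx=4,fy=4,interpolation=cv2.INTER_CUBIC))
E
```

```text
27.05 [452.3 -10.6 -17.7] jaw ang 90.3 gap 37.8216583448471 [-27.9  10.2  25.5 124.4  -6.1  46.4  91.8] [-2.9 -0.7 10.9] tilt [ 0.001  0.001 -1.   ]
```

View pics/wr2.png

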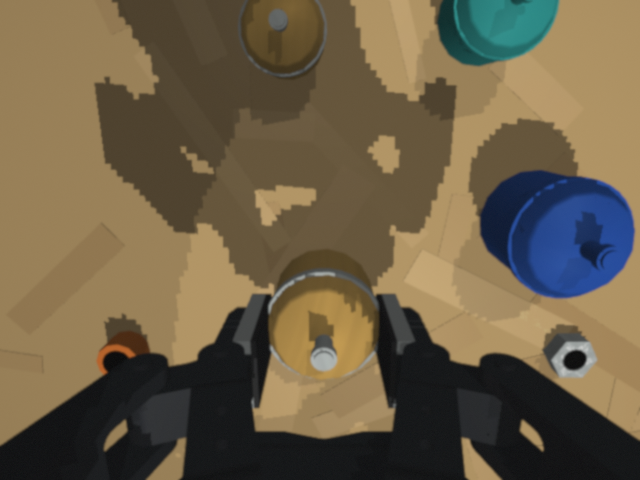

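View pics/s4c.png

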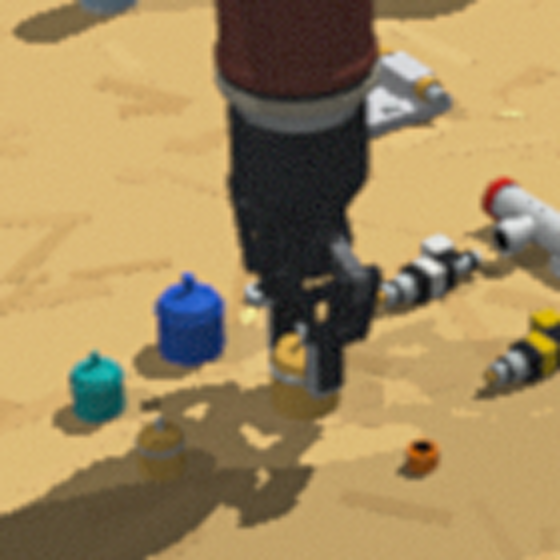

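Call:
apply_moves(rows=[0,0,0.04,0,0,0,0.09,0,0.218,0.279,0.13,0,0.218,0.279,0.13,0,0.218,0.279,0.13,0,0.218,0.279,0.13,0,0.218,0.279,0.13,0,0.218,0.279,0.13,0,0.218,0.279,0.13,0,0.218,0.279,0.13,0,0.218,0.279,0.13,0])

```text
t: 28.52
position: [669.3, 266.8, 111.4]
eef_rot: [-103.4, 90.0, -103.1]
wrist_force: [0.0, 0.1, -1.3]
finger_gap: 37.8
```

```bash
python3 w.py wr3
```

```text
28.525 [669.3 266.8 111.4] jaw ang 90.21 gap 37.792683466915804 [-38.5  30.9  19.4  79.2 -10.3  71.7  71.8] [ 0.   0.1 -1.3] tilt [-0. -0. -1.]
```

View pics/wr3.png

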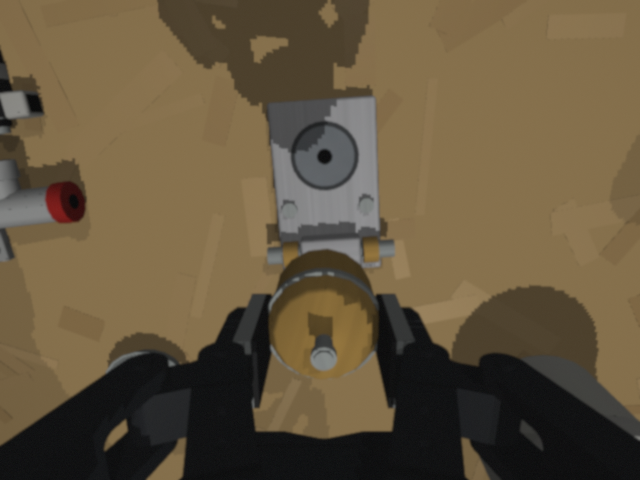

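```bash
python3 - <<'E'
from h import *
d=pickle.load(open('wr3.pkl','rb'));z=d['pose'][0][2];print('seat',onz(d,[(325,155.5)],12,d['pose']).round(1))
print('rim',onz(d,[(323,324)],z+17.7+30,d['pose']).round(1),'nip',onz(d,[(323,356)],z+17.7+51,d['pose']).round(1),'tcp',d['pose'][0])
E
```

```text
seat [[620.2 267.5  12. ]]
rim [[666.4 266.3 159.1]] nip [[666.1 266.3 180.1]] tcp [669.26671662 266.7999406  111.36070702]
```

Call:
apply_moves(rows=[-0.0465,0.0005,0,0,-0.0465,0.0005,0,0,-0.0465,0.0005,-0.05,0,-0.0465,0.0005,-0.09,0,-0.0465,0.0005,-0.107,0,-0.0465,0.0005,-0.113,0,-0.0465,0.0005,-0.1155,0,-0.0465,0.0005,-0.1165,0,-0.0465,0.0005,-0.1165,0])

```text
t: 29.7
position: [623.5, 268.9, -4.5]
eef_rot: [28.6, 89.9, 28.9]
wrist_force: [0.1, -0.0, -1.1]
finger_gap: 38.2
```

```bash
python3 w.py wr4; python3 - <<'E'
from station import robot
import cv2
im=robot.snapshot('side')['color'][:,:,::-1]
cv2.imwrite('pics/s5c.png',cv2.resize(im[130:250,250:390],None,fx=5,fy=5,interpolation=cv2.INTER_CUBIC))
E
```

```text
29.7 [623.5 268.9  -4.5] jaw ang 90.3 gap 38.190323944477 [-40.2  32.3  17.8  91.6 -11.2  57.8  71.3] [ 0.1 -0.  -1.1] tilt [ 0.001  0.001 -1.   ]
```

View pics/s5c.png

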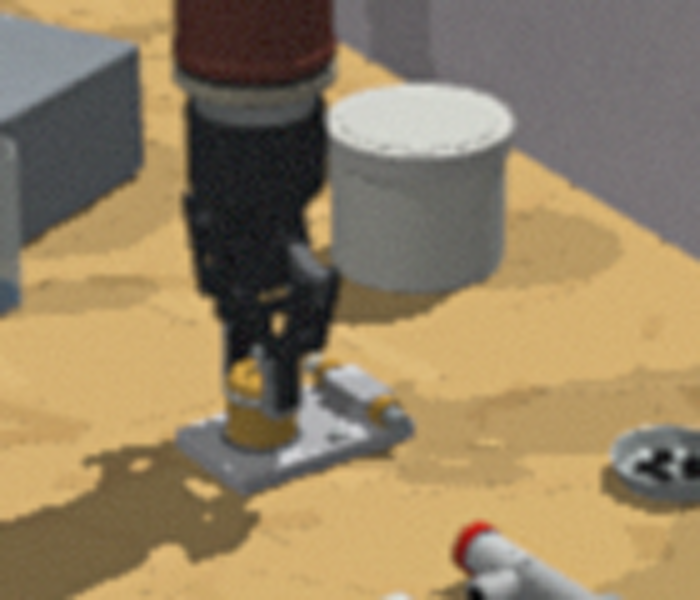

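Call:
apply_moves(rows=[0,0,-0.001,0,0,0,-0.001,0])

```text
t: 30.05
position: [623.3, 268.9, -5.5]
eef_rot: [37.8, 90.0, 38.1]
wrist_force: [-2.4, -0.5, 4.5]
finger_gap: 37.7
```

Call:
apply_moves(rows=[0,0,0,0,0,0,0,0,0,0,0,0,0,0,0,0], jaw=0.5)

```text
t: 30.55
position: [623.0, 268.7, -6.5]
eef_rot: [-93.9, 90.0, -93.6]
wrist_force: [0.3, 0.4, 0.6]
finger_gap: 64.2
```

Call:
apply_moves(rows=[0,0,0.02,0,0,0,0.06,0,0,0,0.12,0,0.04,0,0.15,0,0.06,0,0.15,0,0.06,0,0.15,0])

```text
t: 31.3
position: [684.1, 268.0, 144.8]
eef_rot: [-7.4, 89.9, -7.2]
wrist_force: [-0.8, 0.3, 0.4]
finger_gap: 64.3
```

```bash
python3 w.py wr5
```

```text
31.3 [684.1 268.  144.8] jaw ang 90.23 gap 64.29422313862743 [-38.   31.4  20.   74.5 -10.6  75.8  72.1] [-0.8  0.3  0.4] tilt [ 0.001 -0.    -1.   ]
```

View pics/wr5.png

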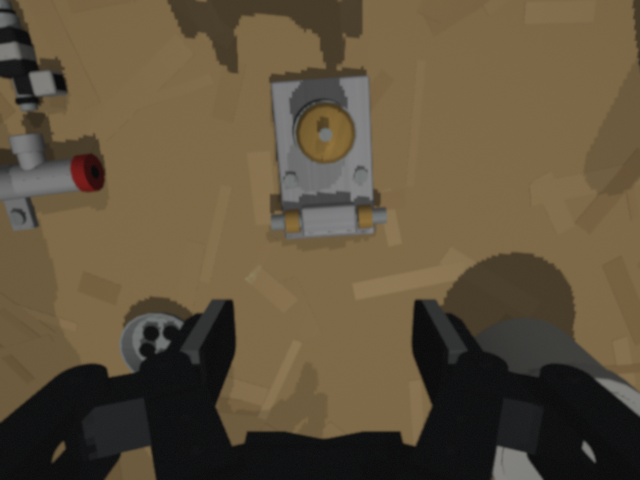

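```bash
python3 - <<'E'
from h import *
d=pickle.load(open('wr5.pkl','rb'));print('rim',onz(d,[(325,133.5)],42,d['pose']).round(1),'nip',onz(d,[(325,135)],63,d['pose']).round(1))
c=onz(d,[(282,82),(367,77),(374,206)],12,d['pose']);print('plate corners -x',c.round(1).tolist(),'seat from corners',((c[0]+c[1])/2)[:2])
from station import robot
for n in('top','side'):
    q=robot.snapshot(n);pickle.dump(q,open(n+'2.pkl','wb'));cv2.imwrite(f'pics/{n}2.png',q['color'][:,:,::-1])
im=cv2.imread('pics/top2.png');cv2.imwrite('pics/c3.png',cv2.resize(im[120:330,200:520],None,fx=2.5,fy=2.5,interpolation=cv2.INTER_CUBIC))
E
```

```text
rim [[621.3 268.7  42. ]] nip [[621.5 268.6  63. ]]
plate corners -x [[587.1, 238.4, 12.0], [583.6, 298.1, 12.0], [675.6, 306.4, 12.0]] seat from corners [585.3461194  268.21328687]
```

View pics/c3.png

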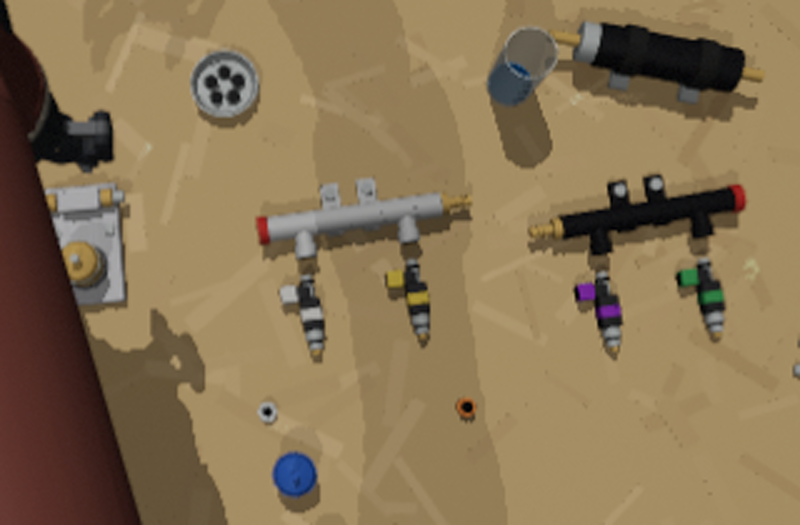

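View pics/side2.png

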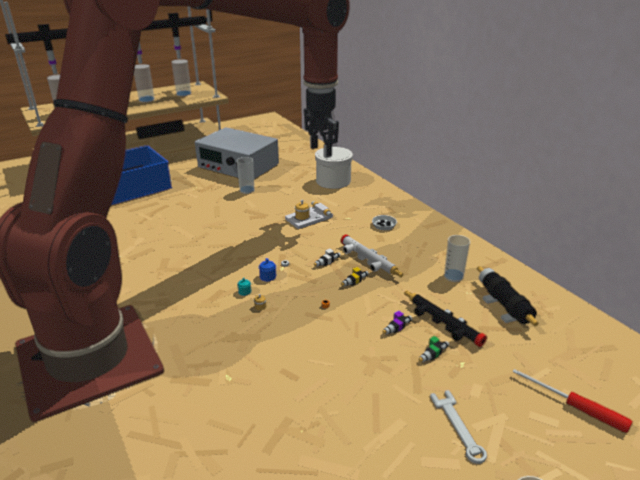

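```bash
python3 - <<'E'
from h import *
d=pickle.load(open('top2.pkl','rb'))
P=lambda x,y:((x+.5)/2.5-.5+200,(y+.5)/2.5-.5+120)
for n,i,z,m,yaw in(('white',(307,275),(317,356),(626.5,55.3),6.5),('yellow',(412,262),(423,342),(638,-44.2),6.5),('purple',(602,272),(613,352),(623,-227.5),7.2),('green',(704,260),(716,337),(635.5,-326.7),7.2)):
    a,b=onz(d,[P(*i),P(*z)],10)[:,:2];u=a-b;c=np.radians(yaw);ax=np.array([np.cos(c),np.sin(c)]);r=np.array(m)-(a+b)/2
    print(n,'yaw',np.degrees(np.arctan2(u[1],u[0])).round(1),'rail',yaw,'tip gap',(r@ax-38).round(1),'sideways',(-r[0]*ax[1]+r[1]*ax[0]).round(1),'len',np.linalg.norm(u).round(1))
from station import robot
s=robot.sense();print(s['t'],s['wrist_force'],s['qvel'].round(2))
E
```

```text
white yaw 5.4 rail 6.5 tip gap 17.7 sideways -1.2 len 78.7
yellow yaw 5.6 rail 6.5 tip gap 19.0 sideways 1.1 len 78.0
purple yaw 4.5 rail 7.2 tip gap 18.3 sideways -0.2 len 77.8
green yaw 5.0 rail 7.2 tip gap 20.4 sideways 0.3 len 75.2
31.45 [ 0.25929823  0.48526511 -0.20198362] [-0.19 -0.1  -0.12  0.36 -0.04 -0.21  0.1 ]
```

All within tolerance. Handing in.

```bash
python3 -c "
from station import robot
print(robot.sign_off())"
```

```text
the job is handed in; nothing more can be done
None
```

I laid all four injectors in front of their ports and stood the larger brass regulator on the seat. I handed the job in at about 31.5 s; no verdict was given.

**Injectors:** the last top picture shows each one in line with its port, inlet end towards the rail. Their tips are about 18–20 mm short of the mouths, within about 1 mm sideways and 3° of the port line.

**Regulator:** it stands upright, about 1–2 mm from the seat's middle by the wrist camera. The first top picture put the seat 3–4 mm further out in x than the wrist camera did. That is still inside the 10 mm allowed.

**Cups:** the arm never went near either cup. In the last pictures both stand upright where they were at the start, though I checked this by eye only, and the side cup only in the side picture.

**Problems and disagreements:**
- **First grasp:** my first try at the yellow injector closed on air without disturbing it. The fingers really end about 30 mm short of the reported tool point, so I used lower heights from then on.
- **Black rail:** two readings of its port positions differed by about 5 mm. I used the average, and the pictures show both injectors in line with their ports.

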